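# Count one section on the tally counters

## Robot

A 6-joint arm with a two-finger parallel gripper is mounted at the origin on a cart in front of the work surface, level with it; the furniture and walls round the work are solid. World frame = base frame: x ahead of the robot, y to its left, z up, the work surface at z = 0. Lengths are in mm, angles in rad, forces in N, time in s.
With the tool pointing down it reaches from about 300 to 775 mm from the base axis. Payload 14.6 kg.
Tool frame: the origin (TCP) lies midway between the tips of the shut fingers; the grasp point (between the pads) lies 19 mm behind it; x points along the fingers, z is the direction in which the jaws open and shut, and the axes are right-handed (so a half turn about x gives the same grasp; the last joint's range is limited). The gripper opens to 94 mm and grips with 3 to 60 N. Pads are 16 mm wide; open, the fingers measure 119 mm over their backs; the gripper's body (75 mm by 177 mm) begins 78 mm behind the grasp point.
Start: joints at [1.169, 0.3, 1.521, -0, 1.321, -0.067], TCP at [180.716, 519.452, 205.446] pointing down, gripper open.
Joint ranges: [-3.03, 3.03], [-0.79, 2.21], [0.23, 2.52], [-1.04, 4.18], [0, 3.07], [-2.55, 2.55]. Speed limits (rad/s): [2.22, 2.22, 2.57, 3.14, 3.14, 3.14].

## Interface

Orientations are given as [roll, pitch, yaw] about the fixed x, y, z axes, in that order (R = Rz(yaw) Ry(pitch) Rx(roll)).
In Python, from cell import * gives the robot as it stands.
- The arm moves only by the tool play_rows, never from a script. Its argument "motion" is one flat list of numbers, 7 for each row, row after row: the turn, a rotation vector about the tool's x, y, z in rad, then the shift along the tool's x, y, z in m, then the closure, from -1 (fully open) to 1 (shut), so that 0 is half open. In form: [rx, ry, rz, x, y, z, fingers, rx, ry, rz, x, y, z, fingers, ...]. A call has 1 to 20 rows; each row shifts and turns the pose as measured when the row begins, along the tool's axes as they then stand; what a row does not reach is not made up. A row lasts 1/10 s, in which the tool goes at most 50 mm and 8.59 degrees, less where a joint would pass 70% of its speed; a pose out of reach is approached as far as the arm can. A call with a gripper value outside its range is refused whole. The fingers move at their own pace and stop on an object; "newtons" is the grip in N (left out, the last holds). Time passes only in rows, so rows that do not move let the fingers close. It gives the time, the measured TCP pose, the force and the opening at its end, in the units of the state.
- read_state(): the state, without advancing time (a new reading comes with each control period).
- camera(name): name is "scene" or "top"; returns (picture, depth): 480x640x3 uint8, blue, green, red; 480x640 float32, mm along the optical axis (not along the pixel's ray), 0 where there is no reading.
- camera_params(name): a dict with "fx", "fy", "cx", "cy" (pixels), "T" (4x4, takes a point from camera to world coordinates). Camera axes: x right, y down, z forward; pixel columns grow to the right and rows downward; lengths in mm; the calibration is good to about 2 mm. A picture is of the moment at which its call begins. camera_params takes no time and is no camera call.
- sign_off(): hands the job in, once; it reports no verdict.
Trained networks look in the newest picture that a camera, given by its name, has taken for a name from the list of things; names that differ only in an ending like _2 or _b are one class to them, and where a whole thing is asked for, a point or a joint stands for the part that bears it (a point fixed in the world has none). Each returns a list of dicts, best first, with "conf" (0 to 1); they miss things now and then, are a little off and sometimes report something else, mostly with a low value. They report only what shows in the picture. A call takes as long as a camera call. They do not tell look-alikes from the thing itself.
- masks_of(camera, name): "region" (480x640 bool, what is visible of it).
- place_of(camera, name): "at" ([x, y, z] in mm, in the coordinates of the camera as it stood for that picture, good to about 4 mm: a listed point, or the origin of a listed thing).
The state is a dict: "clock": time; "joints": joint angles; "qd": joint speeds; "effort": joint torques, N m; "eef_pos": TCP position; "eef_rot": TCP orientation; "wrist_force": force on the tool from outside, world axes, zero at the start; "moment": the same for the moment, N m; "finger_gap": finger opening in mm.
Only numpy, scipy, OpenCV 4.12 (cv2) and the standard library are available. Lean on these libraries where they do the work, as an engineer would, in place of code of your own. Each camera call takes 0.05 s, during which the arm holds its last target.

## Task

Count one section on the desk tally counters: with a light fingertip push, press the square key well down (more than half its travel) and let it come up again, then do the same with the long bar-shaped key, and draw back. Leave the counters standing where they are, do not touch the counters with the round and the plus-shaped key at all, and leave the wax block, the steel moulds and the petri dish where they lie.

Things in the scene. Friction and masses are not known exactly. Their poses are not given: they have to be found in the camera images.
- square_counter: Loose desk tally counter, 0.3 to 0.55 kg: an off-white housing 72 (x) x 66 (y) x 34 (z) mm on rubber feet with one black key on top that has a flat square cap, 30 x 30 mm. To be pressed first. The four counters differ only in the shape of the key and stand in any order. Origin: centre of the underside, on the bench (z = 0); z up; a small window with white number drums lies behind the key at +x.
- square_key (a joint): Travel of the square key in m: 0 = up, 0.009 = pressed fully down. It moves straight down against a spring (about 0.6 N to start, 3.5 N at 0.005, 6 N fully down) and comes up by itself when let go.
- square_key_top (a point): Centre of the top face of the square key; moves with the key. With the key up it is 50 mm above the bench, 16 mm above the housing (7 mm above it when fully down), and 8 mm from the housing's centre towards -x of the counter.
- bar_counter: Loose desk tally counter, 0.3 to 0.55 kg: an off-white housing 72 (x) x 66 (y) x 34 (z) mm on rubber feet with one black key on top that has a narrow bar-shaped cap, 14 mm along the counter's x and 52 mm along its y. To be pressed second. The four counters differ only in the shape of the key and stand in any order. Origin: centre of the underside, on the bench (z = 0); z up; a small window with white number drums lies behind the key at +x.
- bar_key (a joint): Travel of the bar key in m: 0 = up, 0.009 = pressed fully down. It moves straight down against a spring (about 0.6 N to start, 3.5 N at 0.005, 6 N fully down) and comes up by itself when let go.
- bar_key_top (a point): Centre of the top face of the bar key; moves with the key. With the key up it is 50 mm above the bench, 16 mm above the housing (7 mm above it when fully down), and 8 mm from the housing's centre towards -x of the counter.
- round_counter: Loose desk tally counter, 0.3 to 0.55 kg: an off-white housing 72 (x) x 66 (y) x 34 (z) mm on rubber feet with one black key on top that has a flat round cap, 32 mm across. To be left alone. The four counters differ only in the shape of the key and stand in any order. Origin: centre of the underside, on the bench (z = 0); z up; a small window with white number drums lies behind the key at +x.
- round_key (a joint): Travel of the round key in m: 0 = up, 0.009 = pressed fully down. It moves straight down against a spring (about 0.6 N to start, 3.5 N at 0.005, 6 N fully down) and comes up by itself when let go.
- round_key_top (a point): Centre of the top face of the round key; moves with the key. With the key up it is 50 mm above the bench, 16 mm above the housing (7 mm above it when fully down), and 8 mm from the housing's centre towards -x of the counter.
- cross_counter: Loose desk tally counter, 0.3 to 0.55 kg: an off-white housing 72 (x) x 66 (y) x 34 (z) mm on rubber feet with one black key on top that has a plus-shaped cap, 36 mm over its arms, each arm 12 mm wide. To be left alone. The four counters differ only in the shape of the key and stand in any order. Origin: centre of the underside, on the bench (z = 0); z up; a small window with white number drums lies behind the key at +x.
- cross_key (a joint): Travel of the cross key in m: 0 = up, 0.009 = pressed fully down. It moves straight down against a spring (about 0.6 N to start, 3.5 N at 0.005, 6 N fully down) and comes up by itself when let go.
- cross_key_top (a point): Centre of the top face of the cross key; moves with the key. With the key up it is 50 mm above the bench, 16 mm above the housing (7 mm above it when fully down), and 8 mm from the housing's centre towards -x of the counter.
- wax_block: Bystander: loose off-white block of paraffin, 32 x 44 x 18 mm. Origin: centre of the underside.
- mould_stack: Bystander: loose little stack of steel base moulds, 28 x 38 x 14 mm. Origin: centre of the underside.
- petri_dish: Bystander: loose clear petri dish, 57 mm across, 12 mm high. Origin: centre of the underside.
Not all that is in view belongs to the job. Leave any brown or red look-alike of the square_counter alone.

How it is judged:
By the outcome, as a careful person would: the job done as asked, in the order asked, and still so for the second after the job is handed in, with the robot touching nothing.
It also fails if it takes over 42 s, if anything falls off the work surface, if the arm or the gripper's body presses on something with over 40 N, if the wrist force passes 120 N, or if a joint passes its speed limit or range.

## Working session

There is one attempt and no reset: what is moved stays moved. The work goes in short steps, Python scripts to look and compute and a tool call to move; the robot and the scene stay as the last step left them, time stands still between calls to the robot, and variables do not carry over. Pictures are saved under pics/ and viewed, and the job is handed in when it is done.

Besides the shell and the picture viewer there is one more tool, called after "Emit:" by a JSON object that holds its "api" and its "payload". play_rows: Moves the arm, as the interface text tells. Its arguments: {"type":"object","properties":{"motion":{"type":"array","items":{"type":"number"}},"newtons":{"type":"number"}},"required":["motion"]}

```bash
mkdir -p pics
python3 - <<'E'
from cell import *
import cv2,numpy as np
s=read_state();print({k:np.round(v,3) for k,v in s.items()})
for n in("scene","top"):
    p,d=camera(n);cv2.imwrite(f"pics/{n}0.png",p);np.save(f"{n}_d.npy",d);q=camera_params(n);np.savez(f"{n}_q.npz",**q);print(n,q)
    for k in("square_key_top","bar_key_top","round_key_top","cross_key_top"):
        for r in place_of(n,k)[:2]:
            print(k,round(r["conf"],2),(q["T"]@np.append(r["at"],1))[:3].round(1))
E
```

```text
{'clock': np.float64(0.0), 'joints': array([ 1.169,  0.3  ,  1.522,  0.   ,  1.321, -0.067]), 'qd': array([ 0.001, -0.002,  0.002,  0.001, -0.001, -0.001]), 'effort': array([ 0.0000e+00, -5.3181e+01, -3.5274e+01,  7.1000e-02,  2.4000e-02,
       -0.0000e+00]), 'eef_pos': array([180.607, 519.222, 204.875]), 'eef_rot': array([ 3.068,  1.57 , -1.979]), 'wrist_force': array([ 0.76 , -0.1  ,  0.476]), 'moment': array([-0.037, -0.035,  0.023]), 'finger_gap': np.float64(93.827)}
scene {'fx': 584.655632013474, 'fy': 584.655632013474, 'cx': 332.3967450790762, 'cy': 238.0464294506404, 'T': array([[ 5.51013005e-01, -4.58353605e-01,  6.97349727e-01,
        -1.47620384e+02],
       [-8.34472738e-01, -2.96312555e-01,  4.64601033e-01,
        -5.18460728e+02],
       [-6.31807873e-03, -8.37920547e-01, -5.45755659e-01,
         5.67473839e+02],
       [ 0.00000000e+00,  0.00000000e+00,  0.00000000e+00,
         1.00000000e+00]])}
square_key_top 0.75 [ 600.  -252.5   50.3]
square_key_top 0.71 [366.2 -34.6  50.3]
bar_key_top 0.58 [480.5  21.8  50.4]
round_key_top 0.47 [631.   56.3  48. ]
cross_key_top 0.72 [ 445.  -255.7   48.8]
top {'fx': 484.06483830860384, 'fy': 484.06483830860384, 'cx': 316.30276595158097, 'cy': 241.7252056997, 'T': array([[-3.45242037e-03, -9.82459430e-01,  1.86444496e-01,
         3.19330505e+02],
       [-9.99010974e-01,  1.16537453e-02,  4.29099616e-02,
        -9.90729959e+01],
       [-4.43300731e-02, -1.86111954e-01, -9.81527985e-01,
         9.18230320e+02],
       [ 0.00000000e+00,  0.00000000e+00,  0.00000000e+00,
         1.00000000e+00]])}
square_key_top 0.84 [364.7 -36.7  50.1]
square_key_top 0.73 [ 598.8 -256.6   50.3]
bar_key_top 0.78 [479.7  22.6  47.5]
round_key_top 0.77 [634.2  55.4  51.3]
cross_key_top 0.56 [ 451.2 -254.2   49.3]
```

View pics/scene0.png

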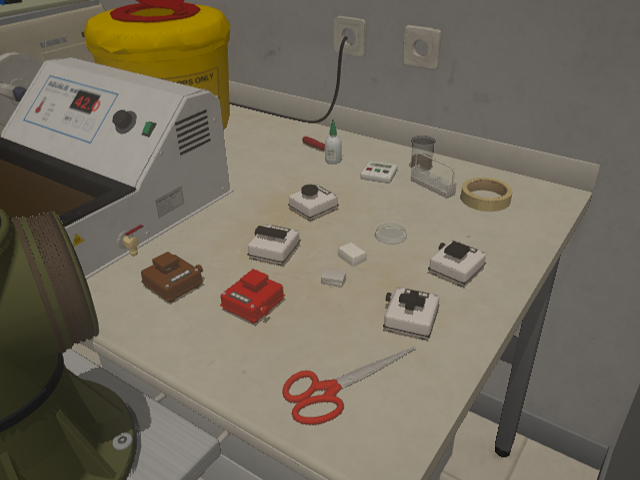

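View pics/top0.png

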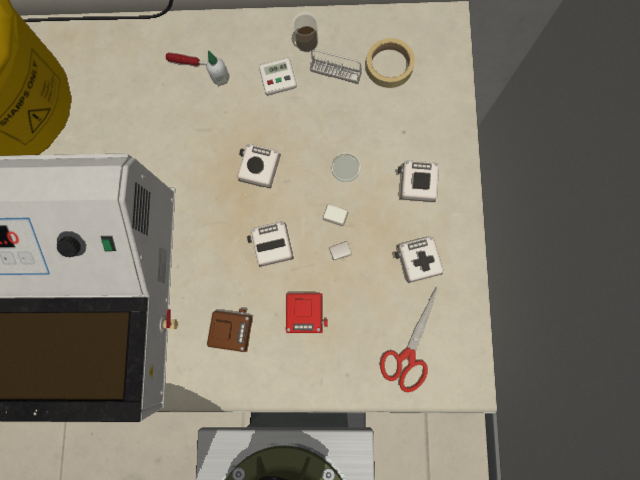

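```bash
python3 - <<'E'
import cv2,numpy as np
from scipy.spatial.transform import Rotation as R
for n,boxes in(("top",{"sq":(400,160,440,200),"bar":(248,225,296,262)}),("scene",{"sq":(430,235,490,280),"bar":(245,220,300,255)})):
    q=np.load(f"{n}_q.npz");d=np.load(f"{n}_d.npy").astype(float);im=cv2.imread(f"pics/{n}0.png")
    v,u=np.mgrid[:480,:640];P=np.stack([(u-q["cx"])/q["fx"]*d,(v-q["cy"])/q["fy"]*d,d],-1)@q["T"][:3,:3].T+q["T"][:3,3]
    for k,(a,b,c,e) in boxes.items():
        p=P[b:e,a:c].reshape(-1,3);g=im[b:e,a:c].max(-1).ravel()
        m=(p[:,2]>44)&(p[:,2]<56)&(g<90)
        r=cv2.minAreaRect(p[m][:,:2].astype(np.float32));print(n,k,m.sum(),p[m].mean(0).round(1),r)
        h=(p[:,2]>25)&(p[:,2]<60);print("  housing",cv2.minAreaRect(p[h][:,:2].astype(np.float32)))
    if n=="top":
        for z in(60,100,150,200,250,300):
            m=(P[...,2]>z)&(d>0)&(v<425)
            if m.any(): print(z,P[m].min(0).round(),P[m].max(0).round())
        print(P[330,140],P[400,150],P[200,150])
E
python3 -c "
from scipy.spatial.transform import Rotation as R
print(R.from_euler('xyz',[3.068,1.57,-1.979]).as_matrix().round(3))"
```

```text
top sq 238 [ 597.6 -256.    50.3] ((598.377197265625, -256.318115234375), (28.945980072021484, 28.57151985168457), 83.54725646972656)
  housing ((607.3497924804688, -255.01516723632812), (72.90348815917969, 72.49485778808594), 83.82328796386719)
top bar 197 [479.1  23.6  50. ] ((479.618896484375, 23.76189422607422), (13.036160469055176, 50.49200439453125), 13.708076477050781)
  housing ((487.4561462402344, 29.644180297851562), (71.89582824707031, 75.85277557373047), 11.660334587097168)
60 [ 172. -583.   60.] [974. 541. 257.]
100 [ 181. -583.  100.] [923. 520. 257.]
150 [ 421. -583.  150.] [896. 487. 257.]
200 [ 452. -582.  200.] [875. 456. 257.]
250 [762. 424. 250.] [847. 437. 257.]
[326.16493565 228.18724271 118.40659705] [210.26364033 219.24754172  79.72376146] [545.65413076 221.00287373 128.46701954]
scene sq 249 [ 596.2 -258.8   48. ] ((598.0870971679688, -258.12774658203125), (31.008075714111328, 31.562522888183594), 85.2431869506836)
  housing ((605.4756469726562, -254.88626098632812), (75.85359191894531, 74.00220489501953), 86.202392578125)
scene bar 195 [477.9  20.8  47.9] ((479.4212951660156, 22.1294002532959), (18.60879135131836, 52.2145881652832), 13.749414443969727)
  housing ((486.5240783691406, 23.890235900878906), (72.7997055053711, 67.46810913085938), 12.021063804626465)
[[-0.    -0.945  0.328]
 [-0.001  0.328  0.945]
 [-1.     0.    -0.001]]
```

Emit:
{"api": "play_rows", "payload": {"motion": [0,0,0,-0.03,0,0,1,0,0,0,-0.03,0,0,1,0,0,0,-0.03,0,0,1,0,0,0,0,-0.02,-0.018,1,0,0,0,0,-0.0295,-0.0271,1,0,0,0,0,-0.0295,-0.0271,1,0,0,0,0,-0.0295,-0.0271,1,0,0,0,0,-0.0295,-0.0271,1,0,0,0,0,-0.0295,-0.0271,1,0,0,0,0,-0.0295,-0.0271,1,0,0,0,0,-0.0295,-0.0271,1,0,0,0,0,-0.0295,-0.0271,1,0,0,0,0,-0.0295,-0.0271,1,0,0,0,0,-0.0295,-0.0271,1,0,0,0,0,-0.0295,-0.0271,1,0,0,0,0,-0.0295,-0.0271,1], "newtons": 10}}

```text
clock: 2.1
eef_pos: [427.0, 57.6, 300.3]
eef_rot: [-1.165, 1.566, 0.078]
wrist_force: [0.9, 0.7, 0.0]
finger_gap: 0.6
```

```bash
cat > go.py <<'E'
import sys,numpy as np
from cell import *
from scipy.spatial.transform import Rotation as R
s=read_state();M=R.from_euler('xyz',s["eef_rot"]).as_matrix()
t=np.array([float(a) for a in sys.argv[1:4]])
print(s["clock"],s["eef_pos"].round(1),"down err",M[:,0].round(3),"F",np.round(s["wrist_force"],2),"tool shift mm",(M.T@(t-s["eef_pos"])).round(1))
# rotation needed so tool x is straight down
ax=np.cross(M[:,0],[0,0,-1]);print("rot tool",(M.T@ax).round(4),"z",M[:,2].round(2))
E
python3 go.py 598 -257 300
```

```text
2.1 [427.   57.6 300.3] down err [ 0.004  0.    -1.   ] F [0.94 0.72 0.02] tool shift mm [   1.  -263.1 -242.9]
rot tool [0.     0.0018 0.0041] z [0.32 0.95 0.  ]
```

Emit:
{"api": "play_rows", "payload": {"motion": [0,0,0,0,-0.0292,-0.027,1,0,0,0,0,-0.0292,-0.027,1,0,0,0,0,-0.0292,-0.027,1,0,0,0,0,-0.0292,-0.027,1,0,0,0,0,-0.0292,-0.027,1,0,0,0,0,-0.0292,-0.027,1,0,0,0,0,-0.0292,-0.027,1,0,0,0,0,-0.0292,-0.027,1,0,0,0,0,-0.0292,-0.027,1,0,0,0,0.03,0,0,1,0,0,0,0.03,0,0,1,0,0,0,0.03,0,0,1,0,0,0,0.03,0,0,1,0,0,0,0.03,0,0,1,0,0,0,0,0,0,1]}}

```text
clock: 3.6
eef_pos: [604.5, -278.6, 144.6]
eef_rot: [-1.289, 1.563, -0.052]
wrist_force: [-0.2, 0.1, 0.6]
finger_gap: 0.4
```

```bash
python3 go.py 598 -257 80
```

```text
3.6 [ 604.5 -278.6  144.6] down err [ 0.007 -0.    -1.   ] F [-0.2   0.06  0.61] tool shift mm [64.6 13.7 18.2]
rot tool [0.     0.0021 0.0072] z [0.33 0.94 0.  ]
```

Emit:
{"api": "play_rows", "payload": {"motion": [0,0.002,0.007,0,0.0137,0.018,1,0,0,0,0,0,0,1,0,0,0,0.03,0,0,1,0,0,0,0.025,0,0,1,0,0,0,0,0,0,1,0,0,0,0,0,0,1]}}

```text
clock: 4.2
eef_pos: [601.1, -259.8, 98.2]
eef_rot: [-1.713, 1.559, -0.477]
wrist_force: [0.4, -0.2, 0.7]
finger_gap: 0.4
```

```bash
python3 go.py 598 -257 50
python3 - <<'E'
from cell import *
import cv2
p,d=camera("scene");cv2.imwrite("pics/s1.png",cv2.resize(p[150:350,330:530],(800,600)))
p,d=camera("top");cv2.imwrite("pics/t1.png",p)
E
```

```text
4.2 [ 601.1 -259.8   98.2] down err [ 0.01  -0.005 -1.   ] F [ 0.43 -0.15  0.67] tool shift mm [48.2  4.4  1.7]
rot tool [ 0.     -0.0016  0.0113] z [ 0.33  0.94 -0.  ]
```

View pics/s1.png

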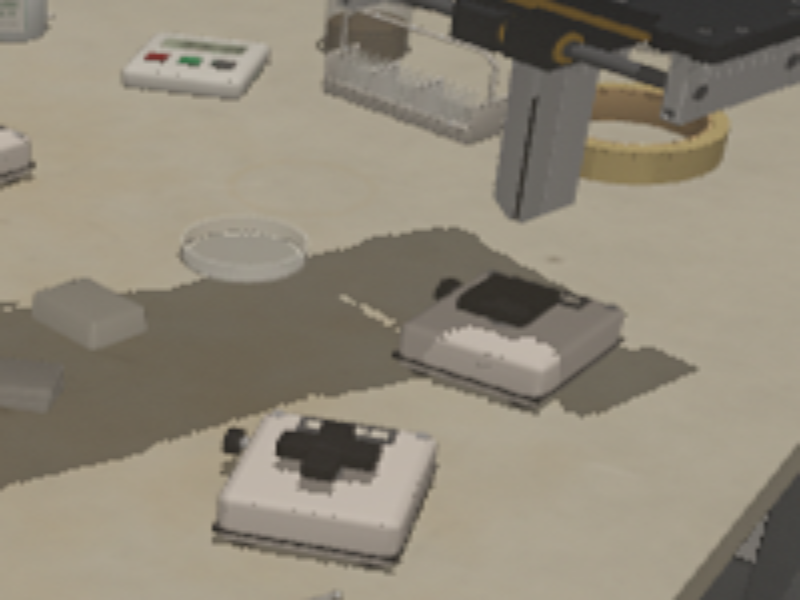

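Emit:
{"api": "play_rows", "payload": {"motion": [0,0,0.01,0.015,0.0045,0.002,1,0,0,0,0.015,0,0,1,0,0,0,0.01,0,0,1,0,0,0,0,0,0,1,0,0,0,0,0,0,1]}}

```text
clock: 4.8
eef_pos: [597.9, -256.6, 56.5]
eef_rot: [-2.204, 1.568, -0.968]
wrist_force: [0.1, -0.1, 0.5]
finger_gap: 0.3
```

```bash
python3 go.py 598 -257 50
```

```text
4.8 [ 597.9 -256.6   56.5] down err [ 0.002 -0.003 -1.   ] F [ 0.06 -0.07  0.46] tool shift mm [ 6.5 -0.2 -0.4]
rot tool [ 0.     -0.0019  0.0026] z [ 0.33  0.94 -0.  ]
```

Emit:
{"api": "play_rows", "payload": {"motion": [0,0,0,0.006,0,0,1,0,0,0,0.004,0,0,1,0,0,0,0.003,0,0,1,0,0,0,0,0,0,1]}}

```text
clock: 5.2
eef_pos: [598.4, -256.8, 43.8]
eef_rot: [-2.05, 1.566, -0.814]
wrist_force: [-2.6, 1.9, 4.5]
finger_gap: 0.6
```

```bash
python3 go.py 598 -257 43
```

```text
5.2 [ 598.4 -256.8   43.8] down err [ 0.003 -0.003 -1.   ] F [-2.59  1.95  4.52] tool shift mm [ 0.8  0.3 -0.3]
rot tool [ 0.     -0.0021  0.0041] z [ 0.33  0.94 -0.  ]
```

Emit:
{"api": "play_rows", "payload": {"motion": [0,0,0,0.001,0.0005,0,1,0,0,0,0.0005,0,0,1]}}

```text
clock: 5.4
eef_pos: [598.4, -256.8, 43.1]
eef_rot: [-1.944, 1.565, -0.707]
wrist_force: [-2.7, 1.1, 4.7]
finger_gap: 0.5
```

```bash
python3 go.py 598 -257 43
```

```text
5.4 [ 598.4 -256.8   43.1] down err [ 0.005 -0.004 -1.   ] F [-2.65  1.09  4.73] tool shift mm [ 0.1  0.3 -0.3]
rot tool [ 0.     -0.0022  0.0056] z [ 0.33  0.94 -0.  ]
```

Emit:
{"api": "play_rows", "payload": {"motion": [0,0,0,0.001,0.0005,0,1,0,0,0,0.0005,0,0,1]}}

```text
clock: 5.6
eef_pos: [598.4, -256.8, 42.3]
eef_rot: [-1.879, 1.563, -0.643]
wrist_force: [-2.2, 0.9, 6.2]
finger_gap: 0.6
```

```bash
python3 go.py 598 -257 43;  python3 - <<'E'
from cell import *
import cv2
p,d=camera("scene");cv2.imwrite("pics/s2.png",cv2.resize(p[200:320,380:540],(800,600)))
E
```

```text
5.6 [ 598.4 -256.8   42.3] down err [ 0.006 -0.005 -1.   ] F [-2.23  0.91  6.16] tool shift mm [-0.7  0.3 -0.3]
rot tool [ 0.     -0.0023  0.0073] z [ 0.33  0.94 -0.  ]
```

View pics/s2.png

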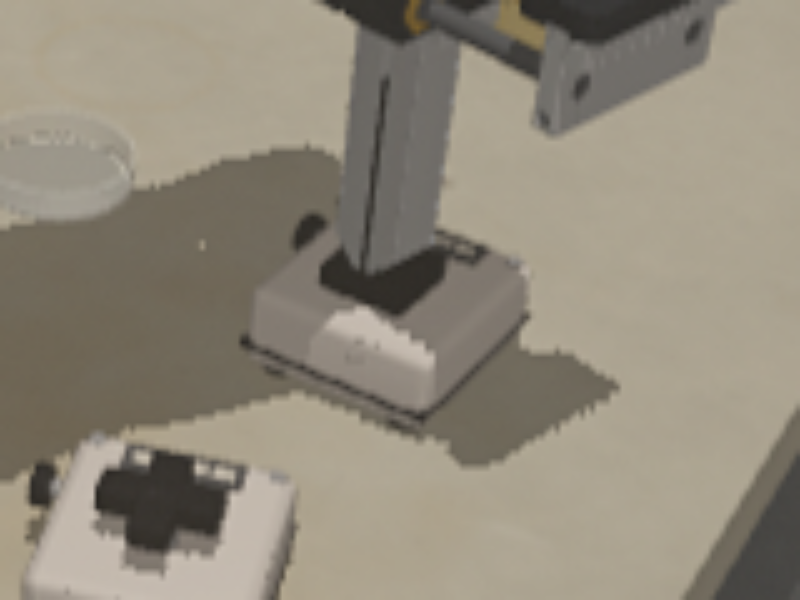

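The fingertip at (385,265) stands on the square cap, which now lies close to the housing, so the key is well down. Lifting.

Emit:
{"api": "play_rows", "payload": {"motion": [0,0,0,-0.005,0,0,1,0,0,0,-0.01,0,0,1,0,-0.002,0.006,-0.03,0,0,1,0,0,0,-0.03,0,0,1,0,0,0,-0.03,0,0,1,0,0,0,0,0,0,1]}}

```text
clock: 6.25
eef_pos: [597.1, -256.3, 152.2]
eef_rot: [1.658, 1.569, 2.894]
wrist_force: [-0.2, -0.8, 0.1]
finger_gap: 0.2
```

```bash
python3 go.py 479.5 23 140;  python3 - <<'E'
from cell import *
import cv2
p,d=camera("scene");cv2.imwrite("pics/s3.png",cv2.resize(p[200:320,380:540],(800,600)))
p,d=camera("top")
q=camera_params("top")
for c in ("top","scene"):
  q=camera_params(c)
  for r in place_of(c,"square_key_top")[:2]: print(c,r["conf"],(q["T"]@[*r["at"],1])[:3].round(1))
E
```

```text
6.25 [ 597.1 -256.3  152.2] down err [-0.001  0.    -1.   ] F [-0.22 -0.83  0.06] tool shift mm [ 12.4 202.8 225.2]
rot tool [ 0.     -0.0001 -0.0015] z [ 0.33  0.94 -0.  ]
top 0.78 [326.6 114.   54. ]
scene 0.73 [ 598.1 -251.8   51.5]
scene 0.73 [361.  -35.4  49. ]
```

View pics/s3.png

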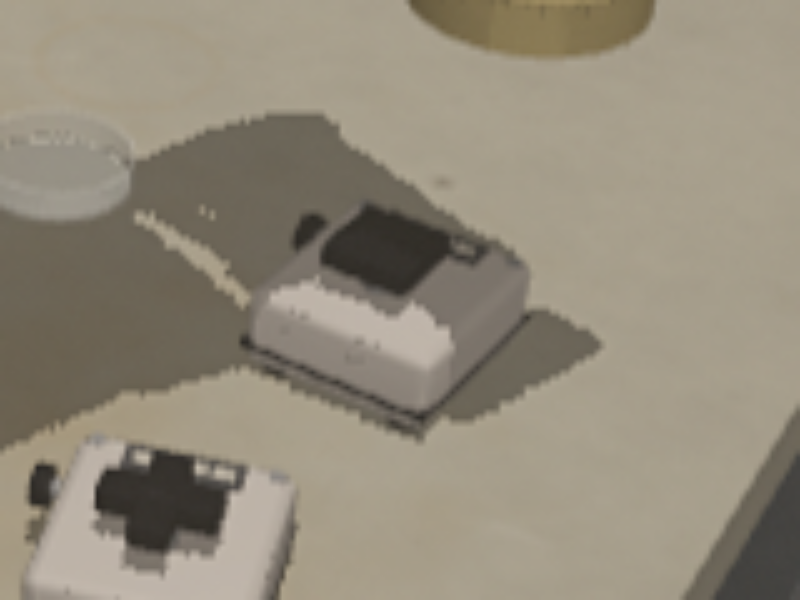

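The square key is up again at (385,250) and the housing corners (245,340), (420,425) have not shifted. Now to the bar key.

Emit:
{"api": "play_rows", "payload": {"motion": [0,0,0,0,0.025,0.028,1,0,0,0,0,0.025,0.028,1,0,0,0,0,0.025,0.028,1,0,0,0,0,0.025,0.028,1,0,0,0,0,0.025,0.028,1,0,0,0,0,0.025,0.028,1,0,0,0,0,0.025,0.028,1,0,0,0,0,0.01,0.011,1,0,0,0,0,0,0,1,0,0,0,0,0,0,1]}}

```text
clock: 7.45
eef_pos: [479.0, 9.6, 137.3]
eef_rot: [1.62, 1.541, 2.855]
wrist_force: [-0.2, -0.2, 0.4]
finger_gap: 0.3
```

```bash
python3 go.py 479.5 23 50
```

```text
7.45 [479.    9.6 137.3] down err [-0.028  0.008 -1.   ] F [-0.25 -0.18  0.39] tool shift mm [87.4  1.3 12.9]
rot tool [ 0.     -0.0015 -0.0295] z [ 0.33  0.94 -0.  ]
```

Emit:
{"api": "play_rows", "payload": {"motion": [0,-0.001,-0.03,0.02,0.001,0.013,1,0,0,0,0.02,0,0,1,0,0,0,0.02,0,0,1,0,0,0,0.01,0,0,1,0,0,0,0,0,0,1,0,0,0,0,0,0,1]}}

```text
clock: 8.05
eef_pos: [484.9, 16.7, 64.3]
eef_rot: [-2.186, 1.569, -0.958]
wrist_force: [0.7, -0.1, 0.8]
finger_gap: 0.6
```

```bash
python3 go.py 479.5 23 50
```

```text
8.05 [484.9  16.7  64.3] down err [ 0.001 -0.002 -1.   ] F [ 0.66 -0.11  0.81] tool shift mm [14.3  7.2  4.2]
rot tool [ 0.     -0.0012  0.0017] z [ 0.34  0.94 -0.  ]
```

Emit:
{"api": "play_rows", "payload": {"motion": [0,0,0,0,0.007,0.004,1,0,0,0,0,0,0,1,0,0,0,0.006,0,0,1,0,0,0,0,0,0,1]}}

```text
clock: 8.45
eef_pos: [480.4, 22.9, 60.0]
eef_rot: [-1.606, 1.566, -0.379]
wrist_force: [-0.5, -0.2, -0.0]
finger_gap: 0.5
```

```bash
python3 go.py 479.5 23 50
python3 - <<'E'
from cell import *
import cv2
p,d=camera("scene");cv2.imwrite("pics/s4.png",cv2.resize(p[170:290,200:360],(800,600)))
E
```

```text
8.45 [480.4  22.9  60. ] down err [ 0.005 -0.002 -1.   ] F [-0.46 -0.23 -0.03] tool shift mm [10.   0.9 -0.2]
rot tool [ 0.     -0.0002  0.0051] z [ 0.34  0.94 -0.  ]
```

View pics/s4.png

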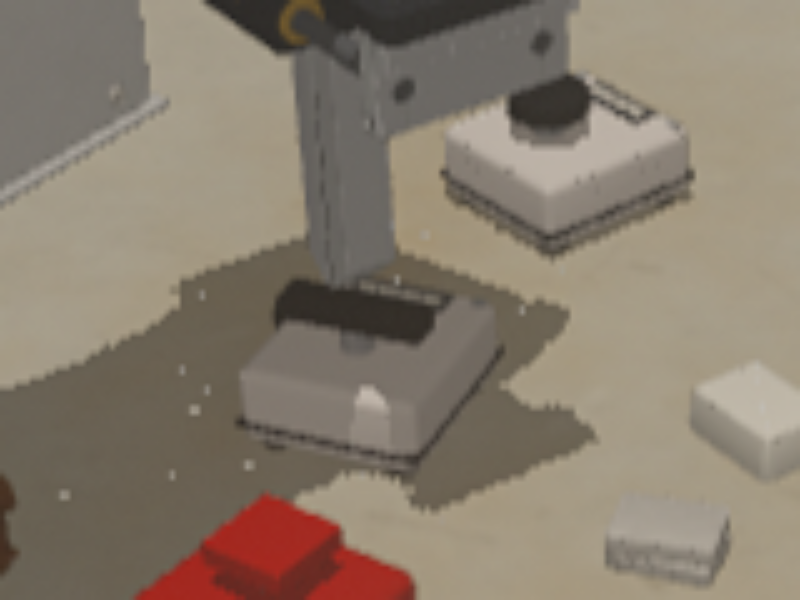

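The fingertip at (345,280) hangs just above the middle of the bar (355,310). Pressing.

Emit:
{"api": "play_rows", "payload": {"motion": [0,0,0.004,0.004,0.0008,0,1,0,0,0,0.005,0,0,1,0,0,0,0.004,0,0,1,0,0,0,0.003,0,0,1,0,0,0,0,0,0,1]}}

```text
clock: 9.0
eef_pos: [480.4, 23.1, 43.4]
eef_rot: [-1.413, 1.569, -0.185]
wrist_force: [-1.8, 0.8, 4.8]
finger_gap: 0.4
```

```bash
python3 go.py 479.5 23 42.3
```

```text
9.0 [480.4  23.1  43.4] down err [ 0.002 -0.    -1.   ] F [-1.8   0.81  4.76] tool shift mm [ 1.1  0.8 -0.4]
rot tool [0.     0.0004 0.0022] z [0.34 0.94 0.  ]
```

Emit:
{"api": "play_rows", "payload": {"motion": [0,0,0,0.001,0.0005,0,1,0,0,0,0.0008,0,0,1]}}

```text
clock: 9.2
eef_pos: [480.4, 23.2, 42.0]
eef_rot: [-1.43, 1.567, -0.202]
wrist_force: [-2.5, -0.5, 5.4]
finger_gap: 0.7
```

```bash
python3 go.py 479.5 23 42.3
python3 - <<'E'
from cell import *
import cv2
p,d=camera("scene");cv2.imwrite("pics/s5.png",cv2.resize(p[170:290,200:360],(800,600)))
E
```

```text
9.2 [480.4  23.2  42. ] down err [ 0.003 -0.001 -1.   ] F [-2.47 -0.51  5.37] tool shift mm [-0.3  0.8 -0.5]
rot tool [0.     0.0005 0.0034] z [0.34 0.94 0.  ]
```

View pics/s5.png

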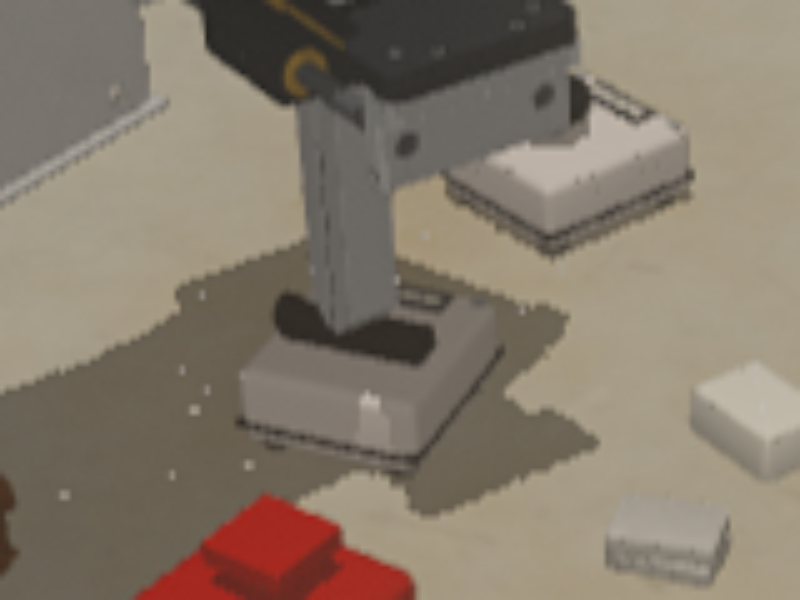

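The bar cap (355,335) is down near the housing, with the finger on it at (345,325) and the housing unmoved. Drawing back straight up.

Emit:
{"api": "play_rows", "payload": {"motion": [0,0,0,-0.005,0,0,1,0,0,0,-0.01,0,0,1,0,0,0,-0.03,0,0,1,0,0,0,-0.03,0,0,1,0,0,0,-0.03,0,0,1,0,0,0,-0.03,0,0,1,0,0,0,-0.03,0,0,1,0,0,0,0,0,0,1,0,0,0,0,0,0,1,0,0,0,0,0,0,1,0,0,0,0,0,0,1]}}

```text
clock: 10.35
eef_pos: [476.7, 23.6, 215.9]
eef_rot: [2.091, 1.57, -2.964]
wrist_force: [0.0, 1.0, -0.6]
finger_gap: 0.5
```

```bash
python3 go.py 479.5 23 42.3
python3 - <<'E'
from cell import *
import cv2
p,d=camera("scene");cv2.imwrite("pics/s6.png",p)
a=cv2.imread("pics/scene0.png");print("diff",cv2.absdiff(a,p).max(-1)[230:300,420:500].mean())
for c in ("scene",):
  q=camera_params(c)
  for k in("square_key_top","bar_key_top","round_key_top","cross_key_top"):
   for r in place_of(c,k)[:2]: print(k,r["conf"],(q["T"]@[*r["at"],1])[:3].round(1))
E
```

```text
10.35 [476.7  23.6 215.9] down err [-0.001 -0.    -1.   ] F [ 0.02  1.02 -0.57] tool shift mm [173.6  -3.    0.5]
rot tool [ 0.     -0.0006 -0.0011] z [ 0.34  0.94 -0.  ]
diff 5.350535714285714
square_key_top 0.7 [362.8 -35.2  48.9]
square_key_top 0.62 [ 602.8 -253.    53.6]
bar_key_top 0.74 [482.6  24.5  48.6]
bar_key_top 0.41 [641.5  52.9  -2.4]
round_key_top 0.7 [633.1  56.5  47.2]
round_key_top 0.33 [ 458.8 -254.9    3.3]
cross_key_top 0.61 [ 448.7 -257.2   51.4]
```

View pics/s6.png

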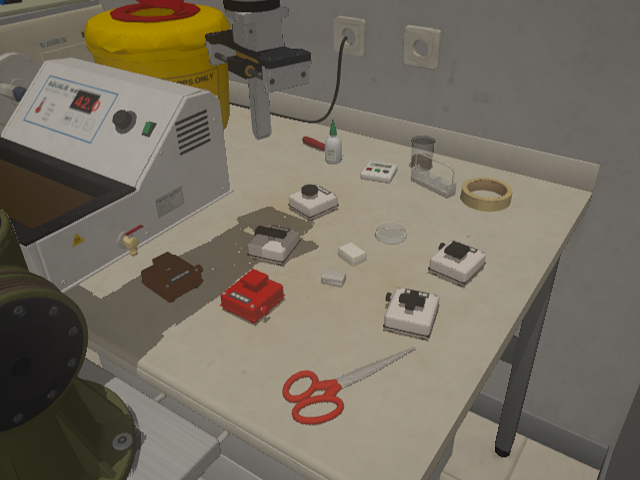

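Both keys are up, at (272,232) and (458,250), and the gripper is clear. I'll quickly measure whether either housing shifted.

Run:
```python
import cv2,numpy as np
a=cv2.imread("pics/scene0.png",0).astype(np.float32);b=cv2.imread("pics/s6.png",0).astype(np.float32)
for n,(x,y,X,Y) in dict(sq=(420,230,500,290),cross=(375,280,450,340),bar=(240,220,310,268),round=(280,180,345,222),wax=(330,238,372,268)).items():
    print(n,cv2.phaseCorrelate(a[y:Y,x:X].copy(),b[y:Y,x:X].copy()),abs(a-b)[y:Y,x:X].mean())
```

```text
sq ((-0.009568681455348838, -0.02356837177729787), 0.989325671295325) 4.9958334
cross ((0.5144457942183891, -0.015231177241616933), 1.0008918070793151) 4.9364443
bar ((-0.17831763060856076, 0.1867916724113492), 0.46113261497682995) 25.50238
round ((-0.12214823944504616, 0.4883058395757267), 0.9527924350750299) 6.857143
wax ((0.5782029065823444, -0.08344945303016615), 0.9713746231573599) 5.1
```

No measurable shift (all changes are under a pixel). Handing in.

```bash
python3 -c "
from cell import *
print(sign_off())"
```

```text
the job is handed in; nothing more can be done
None
```

I pressed the square key and then the bar key with the shut fingertips, let each come up, drew straight back up and handed the job in at about 10.4 s.

- **Square key:** pressed to a fingertip height of 42.3 mm, about 7.5 mm of its 9 mm travel, with about 6 N vertical force.
- **Bar key:** pressed to 42.0 mm, about 8 mm of travel, with about 5.4 N vertical force.
- **Side load:** there was a sideways force of about 2 to 3 N during both presses.
- **Final state:** the last picture shows both keys up again and the gripper clear at a height of 216 mm. Comparing it with the first picture, the square, bar, round and cross counters and the wax block each moved by less than a pixel. The bar reading is less certain because the gripper's shadow lay across it. The moulds and petri dish I checked by eye only, and they look to be where they were.
- **Disagreements:** the key-position network also reported the red look-alike as a square key, which I ignored. It also gave one false square key at (327, 114) and two low-confidence false hits near the bench surface.

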